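# Hang the slide tray on the twin pegs

## Task

Lift the metal slide tray out of the draining rack and hang it on the stand by its two slots, both pegs through, slides still facing outward, pushed back against the bar. The peg bar may be clamped a little off to one side, so find the pegs gently by feel and do not ram them; let the tray hang free and leave the jar, beaker and dish alone.

Things in the scene. Friction and masses are not known exactly. Their poses are not given: they have to be found in the camera images.
- tray: Slide tray: upright bare aluminium plate 6 mm thick (x), 140 wide (y), 90 tall (z), 0.2 to 0.35 kg, with a grip tab above the middle of its top edge and two hanging slots. Two glass slides lie on its +x face. Origin: centre of the lower edge, mid-thickness. x: normal, outward on the slides' side; y: along its width; z: up.
- slots_mid (a point): Point of the tray midway between its slots on the rear (-x) face, 76 mm above the lower edge. The slots are upright rectangular through-holes 11 mm wide (y), 17 mm tall (z), centred 45 mm to either side of it; their rear rims have a 1 mm chamfer. Axes as the tray.
- tab (a point): Grip point in the tray's tab, mid-thickness (2 mm outward, +x, of the tray's origin: the tab's rear face is flush with the plate's), 122 mm above the lower edge, 18 mm below the tab's top. The tab is 10 mm thick (x: pinch it across this), 40 mm wide (y), its top 140 mm above the lower edge. Axes as the tray.
- rack: White plastic draining rack, fixed: foot 110 x 190 x 12 mm, a slotted block at each end (y). The tray stands on the foot (lower edge 12 mm above the bench), parallel to the rack, its ends in slots 8 mm wide, tops 58 mm above the bench; it lifts straight out after 46 mm. Origin: on the bench, directly under the tray; x across the tray, y along it, z up.
- stand: Hanging stand, fixed: grey foot 140 x 210 x 12 mm, two steel posts 140 mm tall and before them (+x) a dark cross bar 170 mm long, 20 mm tall, top 140 mm above the bench, carrying two level round pegs that point along +x. Bar and pegs are firmly clamped, shifted along y by an unmeasured -12 to +12 mm. Origin: on the bench under the bar's front face, mid-stand; y along the bar, z up.
- bar_mid (a point): Mid-stand point (not shifted) on the plane of the bar's front face, 130 mm above the bench, the height of the peg axes. Axes as the stand. Pegs: 8 mm diameter, ends rounded 1 mm, tips at x = 30 mm, at y = shift - 45 and shift + 45 mm. Hung flush, the tray has slots_mid here at x = 0, y = shift (within 1.5), z = -4.5 mm, slot tops resting on the pegs.
- jar: Bystander: closed brown glass jar, 56 mm across, 85 mm tall, near the middle of the bench. Origin: centre of its underside, z up.
- beaker: Bystander: open glass beaker, 60 mm across, 75 mm tall. Origin: centre of its underside, z up.
- dish: Bystander: flat white dish, 90 mm across, 16 mm tall. Origin: centre of its underside, z up.
Things that resemble listed ones, but are neither listed nor needed, are in the scene too. Of the things that look like the rack, take the one that is nearest to the robot's base at the start.

How it is judged:
On the way, in this order (a step that is already met when the one before it is completed fails the run):
1. the tray is lifted clear of the rack (z of tray in the frame of rack above 0.062 m), for 0.2 s.
2. both pegs are through the two slots (x of slots_mid in the frame of bar_mid between -0.005 and 0.022 m and y of slots_mid in the frame of bar_mid between -0.016 and 0.016 m and z of slots_mid in the frame of bar_mid between -0.01 and 0.01 m and angle between the z axis of tray and the z axis of stand, either way round below 0.1 rad and angle between the x axis of tray and the x axis of stand, either way round below 0.1 rad), for 0.2 s.
At the end, for the whole second after the job is handed in: The tray hangs on the stand with both pegs through its two slots, slot tops resting on the pegs, upright and parallel to the bar within 0.1 rad, its rear face within 4 mm of the bar's front face, slides outward, at rest and released (x of slots_mid in the frame of bar_mid between -0.004 and 0.004 m and y of slots_mid in the frame of bar_mid between -0.016 and 0.016 m and z of slots_mid in the frame of bar_mid between -0.01 and 0.003 m and angle between the z axis of tray and the z axis of stand, either way round below 0.1 rad and angle between the x axis of tray and the x axis of stand, either way round below 0.1 rad and linear speed of tray below 0.02 m/s and angular speed of tray below 0.1 rad/s and contact force between tray and the fingers below 0.05 N and contact force between tray and stand above 0.5 N); the robot touches nothing.
It fails at once if the tray is pressed against the stand or its pegs with more than 30 N (contact force between tray and stand above 30 N).
It fails at once if the jar is pushed more than 20 mm or tipped (distance of jar from where it was at the start of the episode above 0.02 m or angle between jar's own z axis and vertical above 0.3 rad).
It fails at once if the beaker is pushed more than 20 mm or tipped (distance of beaker from where it was at the start of the episode above 0.02 m or angle between beaker's own z axis and vertical above 0.3 rad).
It fails at once if the dish is pushed more than 20 mm or tipped (distance of dish from where it was at the start of the episode above 0.02 m or angle between dish's own z axis and vertical above 0.3 rad).
It also fails if it takes over 72 s, if anything falls off the work surface, if the arm or the gripper's body presses on something with over 40 N, if the wrist force passes 120 N, or if a joint passes its speed limit or range.

## Robot

A 6-joint arm with a two-finger parallel gripper is mounted at the origin on the work surface. World frame = base frame: x ahead of the robot, y to its left, z up, the work surface at z = 0. Lengths are in m, angles in rad, forces in N, time in s.
With the tool pointing down it reaches from about 0.35 to 0.975 m from the base axis. Payload 4.9 kg.
Tool frame: the origin (TCP) lies between the finger pads; the fingertips stand 25 mm ahead of it and the grasp point (between the pads) lies 6 mm ahead of it; z points along the fingers, y is the line along which they close (so a half turn about z gives the same grasp; the last joint's range is limited). The gripper opens to 85 mm and grips with 20 to 120 N. Pads are 22 mm wide; open, the fingers measure 114 mm over their backs; the gripper's body (76 mm by 85 mm) begins 54 mm behind the grasp point. The pads swing forward as they close: fully open they stand 13 mm farther back than shut.
Start: joints at [1.069, 0.053, 1.613, -0, 1.476, -0.119], TCP at [0.233, 0.58, 0.256] pointing down, gripper open.
Joint ranges: [-3.01, 3.01], [-1.01, 2.22], [0.06, 2.58], [-1.02, 4.17], [0.09, 2.62], [-3.14, 3.14]. Speed limits (rad/s): [2.57, 2.57, 3.14, 3.14, 3.14, 3.14].

## Interface

Orientations are given as a unit quaternion [w, x, y, z].
In Python, from plant import manip gives the robot as it stands.
- The arm moves only by the shell command python3 -m inch 'ROWS'. ROWS is JSON, a list of rows, each a list of 3 entries, a list of its own where there are three numbers: the shift along the tool's x, y, z in m, then the turn, a rotation vector about the tool's x, y, z in rad, then the opening, from 0 (shut) to 1 (fully open). A call has 1 to 8 rows; each row shifts and turns the commanded pose from where the row before left it, along the tool's axes as they then stand; what a row does not reach is not made up. A row lasts 1/10 s, in which the tool goes at most 50 mm and 8.59 degrees, less where a joint would pass 70% of its speed; a pose out of reach is approached as far as the arm can. A call with a gripper value outside its range is refused whole. The fingers move at their own pace and stop on an object; the grip force is fixed at half the most. Time passes only in rows, so rows that do not move let the fingers close. It gives the time, the measured TCP pose, the force, the opening and the grip force at its end, in the units of the state.
- manip.state(): the state, without advancing time (a new reading comes with each control period).
- manip.grab_frame(name): name is "side" or "top"; returns (picture, depth): 480x640x3 uint8, red, green, blue; 480x640 float32, m along the optical axis (not along the pixel's ray), 0 where there is no reading.
- manip.camera_params(name): a dict with "camera_matrix" (3x3 intrinsics, pixels), "rvec" (rotation vector, rad) and "tvec" (3), from world to camera coordinates, as OpenCV has them. Camera axes: x right, y down, z forward; pixel columns grow to the right and rows downward; lengths in m; the calibration is good to about 2 mm. A picture is of the moment at which its call begins. camera_params takes no time and is no camera call.
- manip.job_done(): hands the job in; it is judged then, once.
Trained networks look in the newest picture that a camera, given by its name, has taken for a name from the list of things; names that differ only in an ending like _2 or _b are one class to them, and where a whole thing is asked for, a point or a joint stands for the part that bears it (a point fixed in the world has none). Each returns a list of dicts, best first, with "score" (0 to 1); they miss things now and then, are a little off and sometimes report something else, mostly with a low value. They report only what shows in the picture. A call takes as long as a camera call. They do not tell look-alikes from the thing itself.
- manip.look_for(camera, label): "point" ([x, y, z] in m, in world coordinates, good to about 4 mm: the middle of the surface that is visible of it).
The state is a dict: "time": time; "joint_pos": joint angles; "joint_vel": joint speeds; "joint_efforts": joint torques, N m; "tool_pos": TCP position; "tool_rot": TCP orientation; "contact_force": force on the tool from outside, world axes, zero at the start; "ft_torque": the same for the moment, N m; "gripper_width": opening from 0.0 (shut) to 1.0 (fully open); "grasp_force": force on a finger pad.
Only numpy, scipy, OpenCV 4.12 (cv2) and the standard library are available. Lean on these libraries where they do the work, as an engineer would, in place of code of your own. Each camera call takes 0.05 s, during which the arm holds its last target. There are 200 camera calls.

## Working session

There is one attempt and no reset: what is moved stays moved. The work goes in short steps, Python scripts to look and compute and a shell command to move; the robot and the scene stay as the last step left them, time stands still between calls to the robot, and variables do not carry over. Pictures are saved under pics/ and viewed, at most 10 in all, crops included, and the job is handed in when it is done.

```bash
mkdir -p pics; ls; python3 - <<'E'
from plant import manip
import cv2,numpy as np
for n in("side","top"):
    im,d=manip.grab_frame(n); cv2.imwrite(f"pics/{n}0.png",im[:,:,::-1]); np.savez(f"{n}0.npz",im=im,d=d)
    p=manip.camera_params(n); print(n,p)
    for l in("tray","rack","stand","tab","jar","beaker","dish"):
        print(l,[(np.round(r["point"],3).tolist(),round(r["score"],2)) for r in manip.look_for(n,l)])
print(manip.state())
E
```

```text
pics
side {'camera_matrix': array([[548.51820295,   0.        , 318.32033186],
       [  0.        , 548.51820295, 244.12004795],
       [  0.        ,   0.        ,   1.        ]]), 'rvec': array([ 0.13144833, -2.73261699,  1.47382399]), 'tvec': array([0.53136955, 0.03121558, 1.58117997])}
tray [([0.515, 0.232, 0.089], 0.75)]
rack [([0.512, 0.25, 0.012], 0.95), ([0.314, 0.507, 0.011], 0.82), ([0.558, 0.473, 0.015], 0.71), ([0.767, 0.298, 0.007], 0.61)]
stand [([0.516, -0.218, 0.015], 0.65), ([0.714, -0.037, 0.009], 0.5)]
tab [([0.516, 0.231, 0.09], 0.61)]
jar [([0.438, 0.033, 0.054], 0.94)]
beaker [([0.551, 0.017, 0.06], 0.55)]
dish [([0.714, -0.036, 0.01], 0.8)]
top {'camera_matrix': array([[447.77579607,   0.        , 310.82096689],
       [  0.        , 447.77579607, 242.33280267],
       [  0.        ,   0.        ,   1.        ]]), 'rvec': array([ 2.19992524, -2.22250208,  0.03421031]), 'tvec': array([0.1589035 , 0.52298749, 1.23386247])}
tray [([0.524, 0.215, 0.099], 0.79)]
rack [([0.319, 0.556, 0.006], 0.96), ([0.762, 0.285, 0.014], 0.79), ([0.516, 0.207, 0.015], 0.7), ([0.55
[... 338 characters left out ...]
1.06901560e+00,  5.26775446e-02,  1.61288889e+00, -2.93632643e-05,
        1.47597635e+00, -1.18983997e-01]), 'joint_vel': array([ 6.44400448e-04,  2.34519402e-04, -9.29612223e-04, -5.61984319e-05,
       -1.47739190e-03,  1.43288980e-03]), 'joint_efforts': array([ 1.37399780e-03, -3.93623507e+01, -3.70448256e+01, -1.57900001e-05,
        3.95678244e-04,  9.57551777e-06]), 'tool_pos': array([0.23344037, 0.57975755, 0.25632415]), 'tool_rot': array([2.15328013e-05, 1.90230548e-01, 9.81739445e-01, 1.92787867e-05]), 'contact_force': array([ 0.38420657, -0.14989182, -0.81002397]), 'ft_torque': array([ 0.05307195, -0.01952264, -0.0264976 ]), 'grasp_force': 0.0, 'gripper_width': 1.0004122920581635}
```

View pics/top0.png

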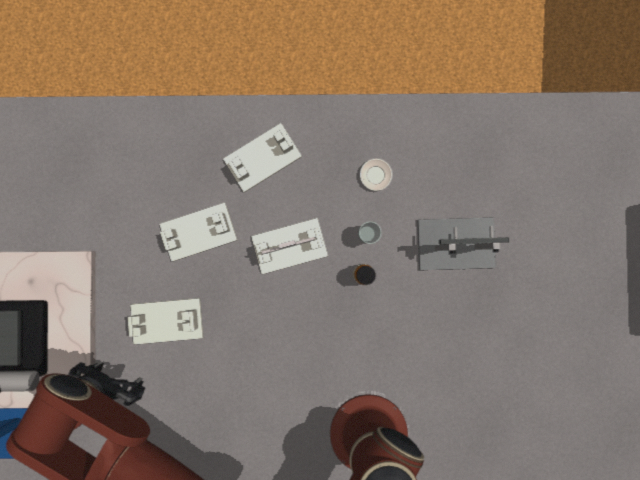

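View pics/side0.png

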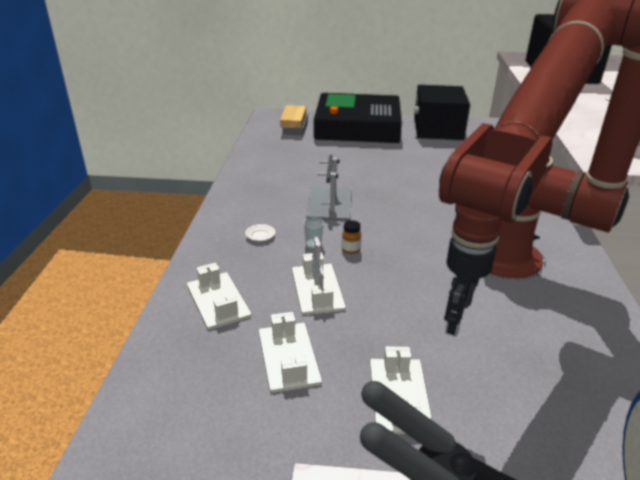

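Candidates for the rack (top picture): tray-bearing rack at (290,246), ~0.56 m from the base, and look-alikes at (166,322) ~0.64 m, (198,232) ~0.73 m, and (262,157) ~0.82 m. I choose (290,246): nearest, and it holds the tray. The stand is at (456,243), the dish at (376,175), the beaker at (370,233) and the jar at (365,274).

```bash
cat > h.py <<'E'
import numpy as np,cv2
from plant import manip
def world(n,d):
    p=manip.camera_params(n);K=p["camera_matrix"];R=cv2.Rodrigues(p["rvec"])[0];t=p["tvec"].ravel()
    v,u=np.mgrid[:480,:640];c=np.stack([(u-K[0,2])/K[0,0]*d,(v-K[1,2])/K[1,1]*d,d],-1)
    return (c-t)@R
def proj(n,P):
    p=manip.camera_params(n);return cv2.projectPoints(np.atleast_2d(np.array(P,float)),p["rvec"],p["tvec"],p["camera_matrix"],None)[0][:,0]
E
python3 - <<'E'
from h import *
a=np.load("top0.npz");s=np.load("side0.npz")
im=a["im"];c=lambda im,x,y,w,h,k:cv2.resize(im[y:y+h,x:x+w],None,fx=k,fy=k,interpolation=cv2.INTER_CUBIC)
A=c(im,240,205,100,75,4);B=c(im,405,205,110,75,4)
S=s["im"];C=c(S,275,145,100,75,4);D=c(S,285,230,70,85,4)
W=np.zeros((600,800,3),np.uint8)
def put(p,x,y):
    p=p[:600-y,:800-x];W[y:y+p.shape[0],x:x+p.shape[1]]=p
put(A,0,0);put(B,400,0);put(C,0,300);put(D,400,300)
cv2.imwrite("pics/c1.png",W[:,:,::-1])
P=world("top",a["d"]);Q=world("side",s["d"])
for nm,X in(("top",P),("side",Q)):
    x,y,z=X[...,0],X[...,1],X[...,2]
    # tab / plate tops
    def fit(m,l):
        q=X[m][:,:2]
        if len(q)<6:print(nm,l,len(q));return
        r=cv2.minAreaRect(q.astype(np.float32));print(nm,l,len(q),q.mean(0).round(4),"rect",np.round(r[0],4),np.round(r[1],4),round(r[2],1),"z",X[m][:,2].min().round(3),X[m][:,2].max().round(3))
    t=(abs(x-.516)<.12)&(abs(y-.21)<.12)
    fit(t&(z>.12)&(z<.17),"tab");fit(t&(z>.075)&(z<.115),"plate");fit(t&(z>.003)&(z<.02),"foot")
    t=(abs(x-.52)<.15)&(abs(y+.24)<.15)
    fit(t&(z>.105)&(z<.16),"bar");fit(t&(z>.133)&(z<.16),"bartop");fit(t&(z>.003)&(z<.02),"sfoot")
    for n_,c0 in(("jar",(.44,.02)),("beaker",(.55,-.005)),("dish",(.715,-.03))):
        fit((np.hypot(x-c0[0],y-c0[1])<.05)&(z>.008)&(z<.15),n_)
E
```

```text
top tab 73 [0.5175 0.2138] rect [0.5179 0.214 ] [0.01  0.039] 14.8 z 0.122 0.156
top plate 112 [0.5157 0.2134] rect [0.5171 0.2144] [0.009  0.1397] 15.1 z 0.075 0.109
top foot 2521 [0.5137 0.2135] rect [0.5152 0.2099] [0.2384 0.238 ] 0.5 z 0.003 0.02
top bar 604 [ 0.5198 -0.2489] rect [ 0.5253 -0.2499] [0.0649 0.1708] 2.0 z 0.106 0.146
top bartop 487 [ 0.5191 -0.249 ] rect [ 0.5252 -0.25  ] [0.0646 0.1708] 2.0 z 0.133 0.146
top sfoot 3771 [ 0.5162 -0.2398] rect [ 0.5206 -0.2407] [0.2997 0.2979] 89.5 z 0.003 0.02
top jar 385 [0.4383 0.0176] rect [0.4325 0.0172] [0.0528 0.0653] 65.0 z 0.009 0.095
top beaker 240 [ 0.5504 -0.0076] rect [ 0.5482 -0.    ] [0.0575 0.0559] 0.0 z 0.008 0.079
top dish 487 [ 0.7111 -0.0283] rect [ 0.71   -0.0268] [0.0862 0.0872] 44.5 z 0.008 0.021
side tab 105 [0.5178 0.2243] rect [0.5185 0.2183] [0.0104 0.0449] 14.8 z 0.121 0.154
side plate 142 [0.5124 0.2401] rect [0.5194 0.2149] [0.0109 0.1467] 14.9 z 0.075 0.115
side foot 1343 [0.5182 0.2292] rect [0.5185 0.2129] [0.2247 0.2206] 86.4 z 0.003 0.02
side bar 308 [ 0.518  -0.2374] rect [ 0.5241 -0.247 ] [0.0629 0.1736] 1.6 z 0.105 0.142
side bartop 143 [ 0.5183 -0.2439] rect [ 0.522  -0.2471] [0.0582 0.1736] 1.6 z 0.133 0.142
side sfoot 1263 [ 0.5179 -0.2332] rect [ 0.5155 -0.2479] [0.2711 0.2904] 86.1 z 0.003 0.02
side jar 550 [0.437  0.0298] rect [0.4362 0.0194] [0.0559 0.0577] 9.2 z 0.008 0.087
side beaker 446 [0.549  0.0068] rect [5.482e-01 5.000e-04] [0.0549 0.0681] 6.1 z 0.008 0.077
side dish 190 [ 0.7127 -0.0341] rect [ 0.712  -0.0269] [0.0842 0.0907] 8.8 z 0.008 0.02
```

View pics/c1.png

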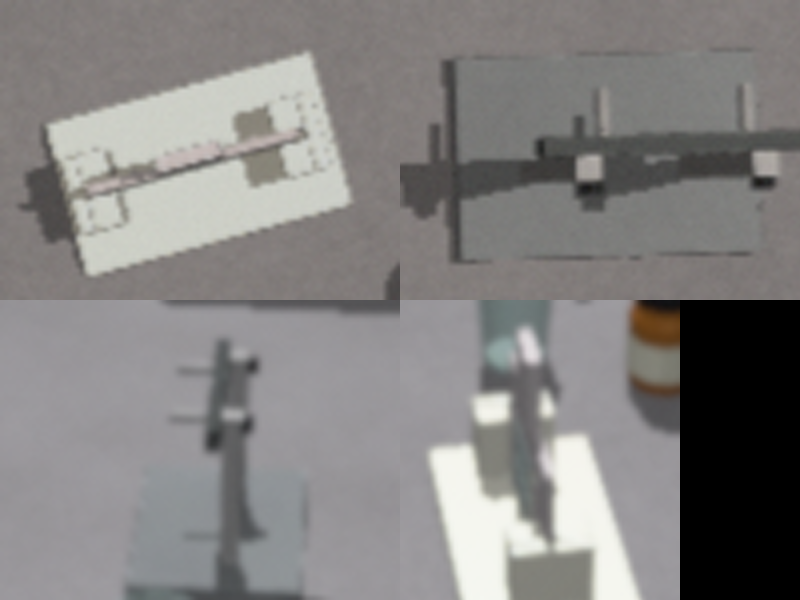

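```bash
python3 - <<'E'
from h import *
for n in("top","side"):
    a=np.load(n+"0.npz");P=world(n,a["d"]);p=manip.camera_params(n);R=cv2.Rodrigues(p["rvec"])[0]
    print(n,"cam at",(-R.T@p["tvec"].ravel()).round(3))
    th=np.deg2rad(14.9);o=np.array([.5175,.2138])
    m=(abs(P[...,:2]-o).max(-1)<.1)
    q=P[m];col=a["im"][m];e=q[:,:2]-o
    u=e@[np.cos(th),np.sin(th)];v=e@[-np.sin(th),np.cos(th)];z=q[:,2]
    for lo,hi in((.14,.16),(.12,.14),(.104,.116),(.096,.104),(.085,.096),(.07,.085)):
        k=(z>lo)&(z<hi)&(abs(u)<.02)&(abs(v)<.075)
        if k.sum()>3:print(lo,k.sum(),"u pct",np.percentile(u[k],[5,50,95]).round(4),"v",v[k].min().round(3),v[k].max().round(3))
    th=np.deg2rad(2);o=np.array([.525,-.245]);m=(abs(P[...,:2]-o).max(-1)<.12);q=P[m];e=q[:,:2]-o
    u=e@[np.cos(th),np.sin(th)];v=e@[-np.sin(th),np.cos(th)];z=q[:,2]
    k=(z>.1)&(z<.15)
    H=np.histogram2d(u[k],v[k],bins=[np.arange(-.05,.051,.005),np.arange(-.11,.111,.01)])[0].astype(int)
    print(H)
    f=(z>.008)&(z<.017);print("foot u",np.percentile(u[f],[1,99]).round(4),"v",np.percentile(v[f],[1,99]).round(4))
    for b in np.arange(-.09,.1,.03):
        kk=k&(abs(v-b)<.01)&(z>.134);print(round(b,2),np.percentile(u[kk],[3,50,97]).round(4) if kk.sum()>2 else None)
s=np.load("side0.npz")["im"][230:315,290:350];t=np.load("top0.npz")["im"][215:275,245:335]
S=cv2.resize(s,None,fx=7,fy=7,interpolation=cv2.INTER_CUBIC);T=cv2.resize(t,(375,250),interpolation=cv2.INTER_CUBIC)
W=np.zeros((600,800,3),np.uint8);W[:595,:420]=S;W[:250,425:800]=T
cv2.imwrite("pics/c2.png",W[:,:,::-1])
E
```

```text
top cam at [0.493 0.16  1.246]
0.14 69 u pct [-0.0042  0.0002  0.005 ] v -0.019 0.02
0.12 4 u pct [-0.0045 -0.0045 -0.0044] v -0.017 0.019
0.104 13 u pct [-0.0045 -0.003   0.0006] v -0.066 0.068
0.096 82 u pct [-0.0044 -0.0016  0.0012] v -0.068 0.07
0.085 6 u pct [-0.0047 -0.0046 -0.0045] v -0.069 0.056
0.07 15 u pct [-0.0046 -0.0044  0.0038] v -0.061 0.066
[[ 0  0  0  0  0  0  0  0  0  0  0  0  0  0  0  0  0  0  0  0  0  0]
 [ 0  0  0  0  0  0  0  0  0  0  0  0  0  0  0  0  0  0  0  0  0  0]
 [ 0  0  0  0  0  0  0  0  0  0  0  0  0  0  0  0  0  0  0  0  0  0]
 [ 0  0  0  0  2  4  0  0  0  0  0  0  0  0  0  3  2  0  0  0  0  0]
 [ 0  0  0  0  4 10  0  0  0  0  0  0  0  0  0  4  8  0  0  0  0  0]
 [ 0  0  0  0  6 16  3  0  0  0  0  0  0  0  0  4 16  2  0  0  0  0]
 [ 0  0  0  0  6 17  2  0  0  0  0  0  0  0  0  5 17  0  0  0  0  0]
 [ 0  0  2  3  6 18  2  0  0  0  0  0  0  0  0  5 16  1  0  0  0  0]
 [ 0  0 10  8  7  7  8  9  7  9  7  7  9  7 10  7 10  5  9  0  0  0]
 [ 0  1  7  9  7  9  9  6  9  7  8  9  8  9  7  9  9  7  9  1  0  0]
 [ 0  0  0  0  2  6  6  3  4  5  3  5  4  4  6  4 
[... 2193 characters left out ...]
 4  0  0  0  0  0  0]
 [ 0  0  0  0  0  1  2  0  0  0  0  0  0  0  3  3  0  0  0  0  0  0]
 [ 0  0  0  0  0  2  4  0  0  0  0  0  0  0  1  2  0  0  0  0  0  0]
 [ 0  0  0  0  0  0  0  0  0  0  0  0  0  0  1  2  0  0  0  0  0  0]
 [ 0  0  0  0  0  0  0  0  0  0  0  0  0  0  0  0  0  0  0  0  0  0]
 [ 0  0  0  0  0  0  0  0  0  0  0  0  0  0  0  0  0  0  0  0  0  0]
 [ 0  0  0  0  0  0  0  0  0  0  0  0  0  0  0  0  0  0  0  0  0  0]]
foot u [-0.0747  0.0607] v [-0.0986  0.1057]
-0.09 [-0.008  -0.0051  0.001 ]
-0.06 [-0.0305 -0.0158  0.0004]
-0.03 [-0.0073 -0.0037  0.0019]
0.0 [-0.0084 -0.0036  0.0016]
0.03 [-0.0063 -0.0003  0.0032]
0.06 [-0.0258 -0.0077  0.0022]
0.09 [-0.0046 -0.0006  0.0036]
```

View pics/c2.png

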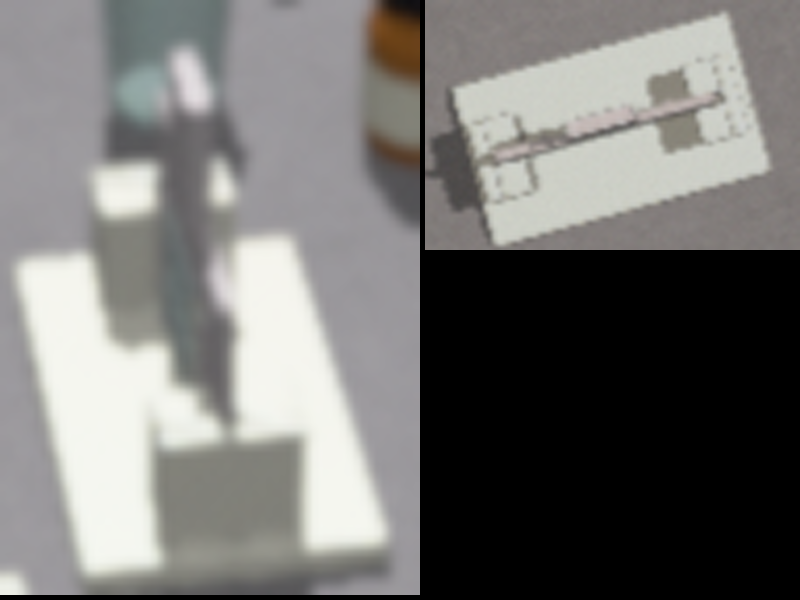

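The crop shows the greenish slides on the tray's +x side (left in the side view, around (185,320)). The tab's step toward +x in depth agrees with this. Tray yaw is about 14.9° and the slides already face the way the stand's pegs point, so no flip is needed.

```bash
cat >> h.py <<'E'
from scipy.spatial.transform import Rotation as Ro
def go(pos,yawdeg):
    "print tool-frame turn, then shift in tool axes after the turn"
    s=manip.state();w=s["tool_rot"];R=Ro.from_quat([w[1],w[2],w[3],w[0]])
    a=np.deg2rad(yawdeg);T=Ro.from_matrix(np.array([[-np.sin(a),np.cos(a),0],[np.cos(a),np.sin(a),0],[0,0,-1]]).T)
    d=np.array(pos)-s["tool_pos"]
    print("t",round(s["time"],2),"pos",s["tool_pos"].round(4),"turn(tool)",(R.inv()*T).as_rotvec().round(4),"shift now-axes",R.inv().apply(d).round(4),"shift after turn",T.inv().apply(d).round(4),"F",s["contact_force"].round(2),"w",round(s["gripper_width"],3),"g",round(s["grasp_force"],1))
E
python3 - <<'E'
from h import *
go((.5185,.215,.20),14.9)
for n in("top","side"):
    a=np.load(n+"0.npz");P=world(n,a["d"])
    o=np.array([.525,-.245]);th=np.deg2rad(2);m=(abs(P[...,:2]-o).max(-1)<.12);q=P[m];e=q[:,:2]-o
    u=e@[np.cos(th),np.sin(th)];v=e@[-np.sin(th),np.cos(th)];z=q[:,2]
    for b in(-.05,.04):
        k=(z>.115)&(z<.15)&(u>.006)&(u<.035)&(abs(v-b)<.02)
        f=np.polyfit(u[k],v[k],1);print(n,"peg v",v[k].mean().round(4),"min/max",v[k].min().round(4),v[k].max().round(4),"umax",u[k].max().round(4),"slope",f[0].round(3),"z",z[k].max().round(4))
    k=(z>.132)&(z<.15)&(abs(u)<.012)&(abs(abs(v)-.045)>.018); k2=k&(abs(v)<.085)
    print("bar slope",np.polyfit(v[k2],u[k2],1).round(4),"v ends",np.percentile(v[k],[1,99]).round(4))
    f=(z>.008)&(z<.018);r=cv2.minAreaRect(q[f][:,:2].astype(np.float32));print("foot",np.round(r[0],4),np.round(r[1],4),r[2])
E
```

```text
t 0.8 pos [0.2334 0.5798 0.2563] turn(tool) [1.000e-04 0.000e+00 9.279e-01] shift now-axes [-0.4007 -0.2319  0.0563] shift after turn [-0.4258  0.1817  0.0563] F [ 0.38 -0.15 -0.81] w 1.0 g 0.0
top peg v -0.0505 min/max -0.056 -0.0467 umax 0.0311 slope -0.025 z 0.1356
top peg v 0.0394 min/max 0.0348 0.0441 umax 0.0326 slope 0.003 z 0.1361
bar slope [ 0.02   -0.0036] v ends [-0.0891  0.0793]
foot [ 0.5174 -0.2487] [0.1396 0.2116] 1.010624885559082
side peg v -0.0476 min/max -0.0551 -0.0393 umax 0.0296 slope -0.038 z 0.1357
side peg v 0.0415 min/max 0.031 0.0484 umax 0.0308 slope -0.043 z 0.1351
bar slope [ 0.0068 -0.003 ] v ends [-0.0882  0.0843]
foot [ 0.5178 -0.2436] [0.1391 0.215 ] 1.110553503036499
```

```bash
python3 -m inch '[[[0,0,0],[0,0,0.116],1],[[0,0,0],[0,0,0.116],1],[[0,0,0],[0,0,0.116],1],[[0,0,0],[0,0,0.116],1],[[0,0,0],[0,0,0.116],1],[[0,0,0],[0,0,0.116],1],[[0,0,0],[0,0,0.116],1],[[0,0,0],[0,0,0.116],1]]' && python3 -m inch '[[[-0.03,0.013,0],[0,0,0],1],[[-0.03,0.013,0],[0,0,0],1],[[-0.03,0.013,0],[0,0,0],1],[[-0.03,0.013,0],[0,0,0],1],[[-0.03,0.013,0],[0,0,0],1],[[-0.03,0.013,0],[0,0,0],1],[[-0.03,0.013,0],[0,0,0],1],[[-0.03,0.013,0],[0,0,0],1]]' && python3 -m inch '[[[-0.03,0.013,0],[0,0,0],1],[[-0.03,0.013,0],[0,0,0],1],[[-0.03,0.013,0],[0,0,0],1],[[-0.03,0.013,0],[0,0,0],1],[[-0.03,0.013,0],[0,0,0],1],[[0,0,0],[0,0,0],1],[[0,0,0],[0,0,0],1]]'; python3 -c "
from h import *
go((.5185,.215,.14),14.9)"
```

```text
time: 1.6
tool_pos: [0.2334, 0.5798, 0.2563]
tool_rot: [-0.0, 0.611, 0.791, 0.0]
contact_force: [-0.0, -0.6, 0.1]
gripper_width: 0.996
grasp_force: 0.0
time: 2.4
tool_pos: [0.3963, 0.3735, 0.2565]
tool_rot: [0.0, 0.609, 0.793, 0.0]
contact_force: [0.3, 0.2, -0.4]
gripper_width: 0.999
grasp_force: 0.0
time: 3.1
tool_pos: [0.4972, 0.246, 0.2563]
tool_rot: [-0.0, 0.61, 0.792, 0.0]
contact_force: [-0.1, -0.3, 0.1]
gripper_width: 1.0
grasp_force: 0.0
t 3.1 pos [0.4972 0.246  0.2563] turn(tool) [-0.0002 -0.0005 -0.0014] shift now-axes [-0.0355  0.0127  0.1163] shift after turn [-0.0354  0.0126  0.1163] F [-0.1  -0.26  0.13] w 1.0 g 0.0
```

```bash
python3 -m inch '[[[-0.018,0.006,0],[0,0,0],1],[[-0.0175,0.0065,0],[0,0,0],1],[[0,0,0.03],[0,0,0],1],[[0,0,0.03],[0,0,0],1],[[0,0,0.03],[0,0,0],1],[[0,0,0.02],[0,0,0],1],[[0,0,0.006],[0,0,0],1],[[0,0,0],[0,0,0],0.4]]' && python3 -m inch '[[[0,0,0],[0,0,0],0.4],[[0,0,0],[0,0,0],0.4],[[0,0,0],[0,0,0],0.25],[[0,0,0],[0,0,0],0.25],[[0,0,0],[0,0,0],0.25]]'; python3 - <<'E'
from h import *
im,d=manip.grab_frame("side");cv2.imwrite("pics/g1.png",cv2.resize(im[190:320,250:410],(800,650))[:600,:,::-1])
go((.5185,.215,.14),14.9)
E
```

```text
time: 3.9
tool_pos: [0.5172, 0.2159, 0.1395]
tool_rot: [-0.001, 0.609, 0.793, -0.001]
contact_force: [-0.6, 0.1, -0.0]
gripper_width: 0.859
grasp_force: 0.0
time: 4.4
tool_pos: [0.5185, 0.2152, 0.1408]
tool_rot: [0.0, 0.61, 0.793, 0.0]
contact_force: [-0.5, 0.7, 0.1]
gripper_width: 0.253
grasp_force: 0.0
t 4.45 pos [0.5184 0.2152 0.1406] turn(tool) [ 0.0005 -0.     -0.0002] shift now-axes [-0.0002  0.0001  0.0006] shift after turn [-0.0002  0.0001  0.0006] F [ 0.28  1.03 -0.05] w 0.246 g 0.0
```

View pics/g1.png

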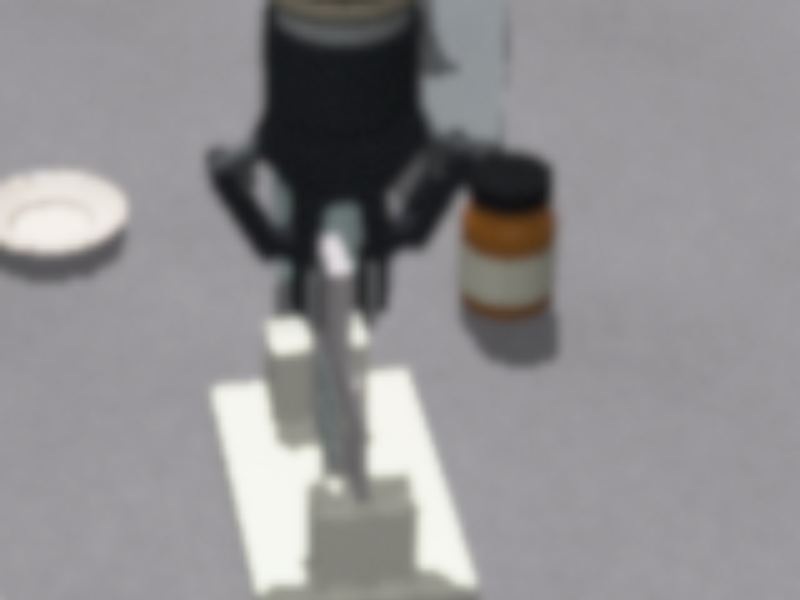

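The fingers (290,300) and (375,290) flank the tab at (335,250), roughly centred. Next I close.

```bash
python3 -m inch '[[[0,0,0],[0,0,0],0.15],[[0,0,0],[0,0,0],0.1],[[0,0,0],[0,0,0],0.05],[[0,0,0],[0,0,0],0],[[0,0,0],[0,0,0],0],[[0,0,0],[0,0,0],0]]';python3 -m inch '[[[0,0,-0.005],[0,0,0],0],[[0,0,-0.005],[0,0,0],0],[[0,0,-0.01],[0,0,0],0],[[0,0,0],[0,0,0],0]]'
```

```text
time: 5.05
tool_pos: [0.5184, 0.2152, 0.1404]
tool_rot: [0.0, 0.609, 0.793, 0.0]
contact_force: [1.2, -0.1, 0.1]
gripper_width: 0.113
grasp_force: 58.6
time: 5.45
tool_pos: [0.5186, 0.2154, 0.1622]
tool_rot: [0.0, 0.609, 0.793, 0.0]
contact_force: [0.2, 0.4, -2.4]
gripper_width: 0.109
grasp_force: 59.2
```

```bash
python3 -m inch '[[[0,0,-0.023],[0,0,0],0],[[0,0,-0.023],[0,0,0],0],[[0,0,-0.023],[0,0,0],0],[[0,0,-0.023],[0,0,0],0],[[0,0,-0.023],[0,0,0],0],[[0,0,-0.023],[0,0,0],0],[[0,0,0],[0,0,0.06],0],[[0,0,0],[0,0,0.06],0]]'; python3 -m inch '[[[-0.02,0.001,0],[0,0,0.06],0],[[-0.025,0.003,0],[0,0,0.062],0],[[-0.03,0.003,0],[0,0,0],0],[[-0.03,0.003,0],[0,0,0],0],[[-0.03,0.003,0],[0,0,0],0],[[-0.03,0.003,0],[0,0,0],0],[[-0.03,0.003,0],[0,0,0],0],[[-0.03,0.003,0],[0,0,0],0]]';python3 -m inch '[[[-0.03,0.003,0],[0,0,0],0],[[-0.03,0.003,0],[0,0,0],0],[[-0.03,0.003,0],[0,0,0],0],[[-0.03,0.003,0],[0,0,0],0],[[-0.03,0.003,0],[0,0,0],0],[[-0.03,0.003,0],[0,0,0],0],[[0,0,0],[0,0,0],0],[[0,0,0],[0,0,0],0]]'; python3 -c "
from h import *
go((.586,-.248,.182),1.0)"
```

```text
time: 6.25
tool_pos: [0.5178, 0.2151, 0.2995]
tool_rot: [-0.0, 0.657, 0.754, -0.0]
contact_force: [-0.9, 0.8, -3.9]
gripper_width: 0.108
grasp_force: 60.4
time: 7.05
tool_pos: [0.5472, -0.0098, 0.2979]
tool_rot: [-0.001, 0.701, 0.713, -0.001]
contact_force: [1.2, -0.0, -3.2]
gripper_width: 0.105
grasp_force: 60.3
time: 7.85
tool_pos: [0.5688, -0.1885, 0.2977]
tool_rot: [-0.001, 0.701, 0.713, -0.0]
contact_force: [0.8, -0.1, -2.5]
gripper_width: 0.109
grasp_force: 60.3
t 7.85 pos [ 0.5688 -0.1885  0.2977] turn(tool) [-0.0024 -0.0017 -0.0006] shift now-axes [-0.06    0.0165  0.1156] shift after turn [-0.0598  0.0162  0.1157] F [ 0.84 -0.06 -2.54] w 0.109 g 60.3
```

```bash
python3 -m inch '[[[-0.02,0.006,0],[0,0,0],0],[[-0.02,0.006,0],[0,0,0],0],[[-0.02,0.0045,0.01],[0,0,0],0],[[0,0,0.025],[0,0,0],0],[[0,0,0.025],[0,0,0],0],[[0,0,0.025],[0,0,0],0],[[0,0,0.02],[0,0,0],0],[[0,0,0.0105],[0,0,0],0]]';python3 -m inch '[[[0,0,0],[0,0,0],0],[[0,0,0],[0,0,0],0],[[0,0,0],[0,0,0],0]]'; python3 - <<'E'
from h import *
go((.586,-.248,.182),1.0)
ims={}
for n in("top","side"):
    im,d=manip.grab_frame(n);np.savez(n+"1.npz",im=im,d=d);ims[n]=im
A=ims["top"][200:285,400:513];B=ims["side"][130:255,270:390]
W=np.zeros((600,800,3),np.uint8);W[:301,:400]=cv2.resize(A,(400,301));W[:500,400:800]=cv2.resize(B,(400,500)) if 0 else cv2.resize(B,(400,500))
cv2.imwrite("pics/a1.png",W[:,:,::-1])
s=manip.state()["tool_pos"]
for n in("top","side"):
    P=world(n,np.load(n+"1.npz")["d"]);o=s[:2];th=np.deg2rad(1)
    e=P[...,:2]-o;u=e@[np.cos(th),np.sin(th)];v=e@[-np.sin(th),np.cos(th)];z=P[...,2]
    k=(abs(u)<.012)&(abs(v)<.085)&(z>.06)&(z<.155)&((z<.15)|(abs(v)>.045))
    print(n,k.sum())
    for lo,hi in((.14,.155),(.125,.14),(.11,.125),(.09,.11),(.06,.09)):
        kk=k&(z>lo)&(z<hi)
        if kk.sum()>4:print(lo,kk.sum(),"v",v[kk].min().round(4),v[kk].max().round(4),"u",np.percentile(u[kk],[5,50,95]).round(4),"slope",np.polyfit(v[kk],u[kk],1)[0].round(3))
    for b in(-.045,.045):
        k=(z>.118)&(z<.15)&(u>-.052)&(u<-.026)&(abs(v-b)<.02)
        if k.sum()>3:print("peg",k.sum(),v[k].mean().round(4),v[k].min().round(4),v[k].max().round(4),"u",u[k].max().round(4))
E
```

```text
time: 8.65
tool_pos: [0.5861, -0.247, 0.1801]
tool_rot: [-0.002, 0.7, 0.714, -0.001]
contact_force: [-0.5, -0.6, -3.6]
gripper_width: 0.107
grasp_force: 60.3
time: 8.95
tool_pos: [0.588, -0.2485, 0.1848]
tool_rot: [0.001, 0.701, 0.714, 0.0]
contact_force: [-0.2, -0.0, -3.2]
gripper_width: 0.111
grasp_force: 60.3
t 8.95 pos [ 0.588  -0.2485  0.1848] turn(tool) [0.0027 0.0016 0.0008] shift now-axes [ 0.0006 -0.002   0.0028] shift after turn [ 0.0006 -0.002   0.0028] F [-0.24 -0.04 -3.22] w 0.111 g 60.3
top 141
0.14 53 v 0.0175 0.0693 u [-0.0068 -0.0043 -0.0017] slope -0.01
0.125 20 v 0.0004 0.0688 u [-0.0069 -0.0068 -0.0033] slope 0.042
0.11 13 v 0.0402 0.0696 u [-0.0069 -0.0067 -0.0017] slope 0.129
0.09 23 v -0.0078 0.0697 u [-0.0069 -0.0066 -0.0029] slope 0.031
0.06 32 v -0.0137 0.0699 u [-0.0069 -0.0066 -0.0019] slope 0.034
peg 31 0.0439 0.0404 0.0471 u -0.0306
side 151
0.14 23 v -0.0104 0.0736 u [-0.0067 -0.0037 -0.0005] slope -0.0
0.125 19 v -0.0135 0.0784 u [-0.0064 -0.0058 -0.0003] slope 0.025
0.11 26 v -0.0585 0.0751 u [-0.0065 -0.0058 -0.    ] slope 0.025
0.09 34 v -0.0514 0.0726 u [-0.0064 -0.0059 -0.0001] slope 0.028
0.06 49 v -0.0563 0.0743 u [-0.0065 -0.0059  0.0003] slope 0.029
peg 18 -0.0445 -0.0521 -0.0372 u -0.0324
peg 21 0.0451 0.037 0.0538 u -0.0326
```

View pics/a1.png

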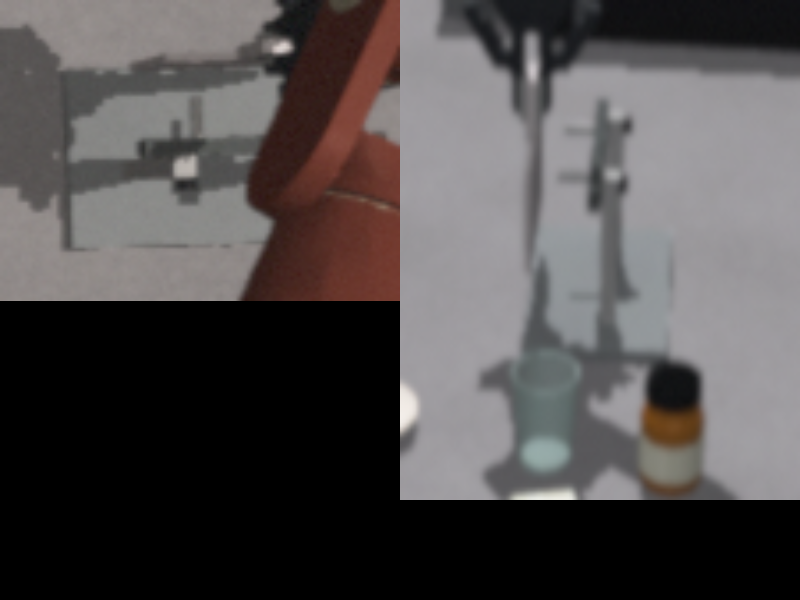

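```bash
python3 -m inch '[[[-0.0005,-0.005,0.0025],[0,0,0],0],[[0,-0.005,0],[0,0,0],0],[[0,-0.005,0],[0,0,0],0],[[0,0,0],[0,0,0],0],[[0,0,0],[0,0,0],0],[[0,0,0],[0,0,0],0]]'; python3 -c "
from h import *
go((.586,-.248,.182),1.0)"
```

```text
time: 9.65
tool_pos: [0.5721, -0.2489, 0.1804]
tool_rot: [0.0, 0.701, 0.713, 0.0]
contact_force: [0.4, 0.3, -3.2]
gripper_width: 0.106
grasp_force: 60.4
t 9.65 pos [ 0.5721 -0.2489  0.1804] turn(tool) [0.0003 0.0001 0.0005] shift now-axes [ 0.0007  0.0139 -0.0016] shift after turn [ 0.0007  0.0139 -0.0016] F [ 0.44  0.26 -3.19] w 0.106 g 60.4
```

```bash
python3 -m inch '[[[0,-0.002,-0.0015],[0,0,0],0],[[0,-0.002,0],[0,0,0],0],[[0,-0.002,0],[0,0,0],0],[[0,0,0],[0,0,0],0],[[0,0,0],[0,0,0],0]]'; for i in 1 2; do python3 -m inch '[[[0,-0.001,0],[0,0,0],0],[[0,-0.001,0],[0,0,0],0],[[0,0,0],[0,0,0],0]]'; done
```

```text
time: 10.15
tool_pos: [0.566, -0.249, 0.1818]
tool_rot: [-0.0, 0.701, 0.713, 0.0]
contact_force: [-0.1, 0.3, -2.6]
gripper_width: 0.106
grasp_force: 60.3
time: 10.45
tool_pos: [0.564, -0.249, 0.1817]
tool_rot: [-0.0, 0.701, 0.713, -0.0]
contact_force: [0.4, 0.2, -3.3]
gripper_width: 0.109
grasp_force: 60.3
time: 10.75
tool_pos: [0.5619, -0.2491, 0.1818]
tool_rot: [-0.0, 0.701, 0.713, -0.0]
contact_force: [-0.7, -0.1, -2.7]
gripper_width: 0.107
grasp_force: 60.3
```

```bash
python3 -m inch '[[[0,-0.001,0],[0,0,0],0],[[0,-0.001,0],[0,0,0],0],[[0,0,0],[0,0,0],0],[[0,0,0],[0,0,0],0]]'; python3 -c "
from h import *
go((.586,-.248,.182),1.0);print(manip.state()['ft_torque'])"
```

```text
time: 11.15
tool_pos: [0.56, -0.2491, 0.1818]
tool_rot: [0.0, 0.701, 0.713, 0.0]
contact_force: [0.1, 1.2, -2.6]
gripper_width: 0.11
grasp_force: 60.3
t 11.15 pos [ 0.56   -0.2491  0.1818] turn(tool) [ 0.     -0.      0.0005] shift now-axes [ 0.0006  0.026  -0.0002] shift after turn [ 0.0007  0.026  -0.0002] F [ 0.06  1.25 -2.56] w 0.11 g 60.3
[ 0.00337632  0.02700616 -0.00152052]
```

```bash
for i in 1 2 3; do python3 -m inch '[[[0,-0.001,0],[0,0,0],0],[[0,-0.001,0],[0,0,0],0],[[0,0,0],[0,0,0],0]]' | grep -E 'pos|contact'; done
```

```text
tool_pos: [0.5579, -0.2492, 0.1818]
contact_force: [-0.3, 0.2, -3.4]
tool_pos: [0.5559, -0.2492, 0.1818]
contact_force: [0.5, 1.2, -2.8]
tool_pos: [0.5539, -0.2492, 0.1818]
contact_force: [-0.0, -0.2, -3.0]
```

```bash
for i in 1 2 3 4; do python3 -m inch '[[[0,-0.0015,0],[0,0,0],0],[[0,-0.0015,0],[0,0,0],0],[[0,0,0],[0,0,0],0]]' | grep -E 'pos|contact'; done; python3 - <<'E'
from h import *
print(manip.state()["ft_torque"].round(3))
ims=[]
im,d=manip.grab_frame("side");im2,_=manip.grab_frame("top")
W=np.zeros((600,800,3),np.uint8);W[:500,:400]=cv2.resize(im[140:240,290:370],(400,500));W[:301,400:]=cv2.resize(im2[200:285,400:513],(400,301))
cv2.imwrite("pics/b1.png",W[:,:,::-1])
E
```

```text
tool_pos: [0.5509, -0.2493, 0.1818]
contact_force: [-0.7, -0.5, -3.5]
tool_pos: [0.5479, -0.2493, 0.1818]
contact_force: [-1.0, 0.3, -2.9]
tool_pos: [0.5449, -0.2494, 0.1818]
contact_force: [-1.0, -0.7, -3.3]
tool_pos: [0.5419, -0.2494, 0.1818]
contact_force: [0.1, 0.2, -3.9]
[-0.002 -0.033  0.056]
```

View pics/b1.png

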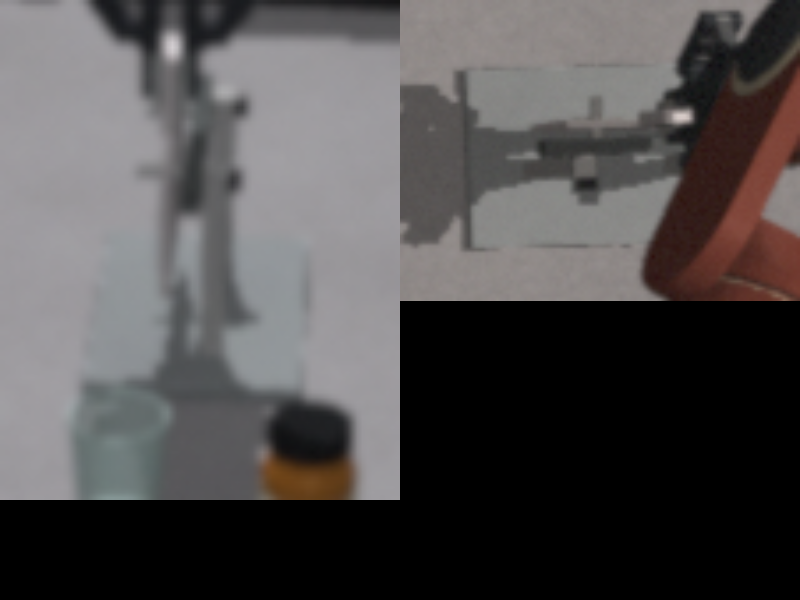

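Pegs come through: in the top view a peg at (595,100) sticks out ahead of the tray. In the side view a peg tip shows left of the plate at (145,172). Next, push back gently.

```bash
for i in 1 2 3; do python3 -m inch '[[[0,-0.001,0],[0,0,0],0],[[0,-0.001,0],[0,0,0],0],[[0,0,0],[0,0,0],0]]' | grep -E 'pos|contact'; done
```

```text
tool_pos: [0.5399, -0.2495, 0.1818]
contact_force: [0.5, 0.9, -2.9]
tool_pos: [0.5379, -0.2495, 0.1818]
contact_force: [-0.7, -0.5, -2.6]
tool_pos: [0.5359, -0.2496, 0.1818]
contact_force: [-0.5, -1.2, -2.8]
```

```bash
for i in 1 2 3; do python3 -m inch '[[[0,-0.001,0],[0,0,0],0],[[0,0,0],[0,0,0],0]]' | grep -E 'pos|contact'; done
```

```text
tool_pos: [0.535, -0.2496, 0.1818]
contact_force: [-0.0, -0.4, -3.3]
tool_pos: [0.5346, -0.2495, 0.1819]
contact_force: [4.2, 0.1, -5.0]
tool_pos: [0.5344, -0.2495, 0.182]
contact_force: [7.4, -0.4, -6.7]
```

```bash
python3 -m inch '[[[0,0.002,0.001],[0,0,0],0],[[0,0,0.001],[0,0,0],0],[[0,0,0],[0,0,0],0]]'| grep -E 'pos|contact'; for i in 1 2 3; do python3 -m inch '[[[0,0,0.0007],[0,0,0],0],[[0,0,0],[0,0,0],0]]' | grep -E 'pos|contact'; done
```

```text
tool_pos: [0.5349, -0.2496, 0.1796]
contact_force: [1.0, -0.4, -3.2]
tool_pos: [0.5349, -0.2496, 0.179]
contact_force: [1.1, -0.1, -3.5]
tool_pos: [0.5349, -0.2496, 0.1783]
contact_force: [1.1, 0.4, -3.9]
tool_pos: [0.535, -0.2496, 0.1779]
contact_force: [0.7, -0.3, -1.2]
```

```bash
for i in 1 2; do python3 -m inch '[[[0,0,0.0005],[0,0,0],0],[[0,0,0],[0,0,0],0],[[0,0,0],[0,0,0],0]]' | grep -E 'pos|contact'; done
```

```text
tool_pos: [0.5351, -0.2496, 0.1778]
contact_force: [-1.7, 1.2, 1.9]
tool_pos: [0.5352, -0.2497, 0.1777]
contact_force: [-3.4, 0.5, 5.0]
```

```bash
python3 -m inch '[[[0,0,-0.0005],[0,0,0],0],[[0,0,0],[0,0,0],0.15],[[0,0,0],[0,0,0],0.2],[[0,0,0],[0,0,0],0.3],[[0,0,0],[0,0,0],0.4],[[0,0,0],[0,0,0],0.5],[[0,0,0],[0,0,0],0.5]]'; python3 - <<'E'
from h import *
for n in("top","side"):
    im,d=manip.grab_frame(n);np.savez(n+"2.npz",im=im,d=d)
    if n=="side":cv2.imwrite("pics/r1.png",cv2.resize(im[140:240,280:380],(600,600))[:,:,::-1])
    P=world(n,d);o=np.array([.528,-.2495]);th=np.deg2rad(1)
    e=P[...,:2]-o;u=e@[np.cos(th),np.sin(th)];v=e@[-np.sin(th),np.cos(th)];z=P[...,2]
    for lo,hi in((.125,.135),(.1,.125),(.08,.1),(.05,.08)):
        k=(u>-.004)&(u<.02)&(abs(v)<.08)&(z>lo)&(z<hi)
        if k.sum()>4:print(n,lo,k.sum(),"u",np.percentile(u[k],[5,50,95]).round(4),"slope",np.polyfit(v[k],u[k],1)[0].round(3),"v",v[k].min().round(3),v[k].max().round(3))
E
```

```text
time: 17.05
tool_pos: [0.5351, -0.2495, 0.1771]
tool_rot: [-0.0, 0.701, 0.713, 0.0]
contact_force: [-0.4, -0.6, 0.1]
gripper_width: 0.502
grasp_force: 0.0
top 0.125 23 u [0.     0.0089 0.0187] slope 0.111 v -0.007 0.07
top 0.1 9 u [0.0003 0.0029 0.0065] slope -0.157 v 0.041 0.07
top 0.08 8 u [0.0007 0.0048 0.0081] slope -0.175 v 0.04 0.07
top 0.05 8 u [0.0014 0.0031 0.0071] slope -0.2 v 0.042 0.069
side 0.125 25 u [-0.0015  0.0085  0.0177] slope -0.096 v -0.045 0.079
side 0.1 17 u [0.0006 0.0038 0.0069] slope -0.061 v 0.061 0.074
side 0.08 15 u [0.0005 0.0031 0.0064] slope 0.234 v 0.055 0.075
side 0.05 31 u [0.0002 0.0024 0.0059] slope 0.053 v -0.002 0.074
```

View pics/r1.png

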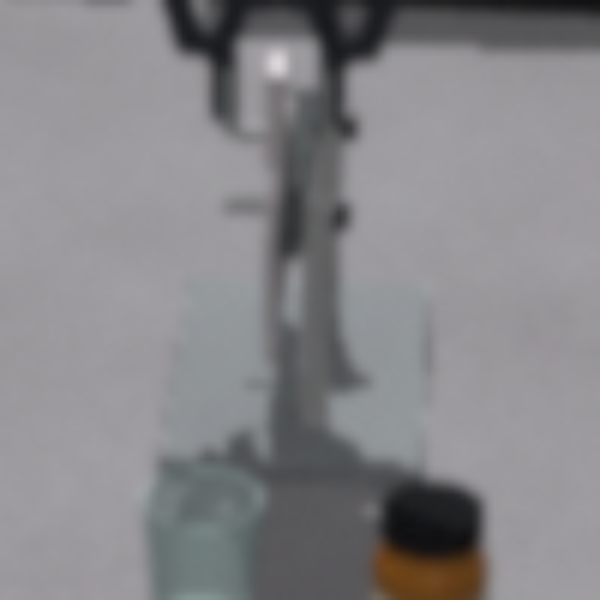

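Released: the plate hangs upright against the bar, with the peg tip sticking out at (240,205) and the fingers clear of the tab. Now I withdraw upward.

```bash
python3 -m inch '[[[0,0,-0.005],[0,0,0],0.5],[[0,0,-0.01],[0,0,0],0.5],[[0,0,-0.02],[0,0,0],0.5],[[0,0,-0.03],[0,0,0],0.5],[[0,0,-0.03],[0,0,0],0.5],[[0,0,-0.03],[0,0,0],0.5],[[0,0,0],[0,0,0],0.5],[[0,0,0],[0,0,0],0.5]]'; python3 -m inch '[[[0,0,0],[0,0,0],0.5],[[0,0,0],[0,0,0],0.5],[[0,0,0],[0,0,0],0.5],[[0,0,0],[0,0,0],0.5],[[0,0,0],[0,0,0],0.5],[[0,0,0],[0,0,0],0.5]]' >/dev/null; python3 - <<'E'
from h import *
for n in("top","side"):
    im,d=manip.grab_frame(n)
    if n=="side":cv2.imwrite("pics/f1.png",cv2.resize(im[140:240,280:380],(600,600))[:,:,::-1])
    P=world(n,d);o=np.array([.528,-.2495]);th=np.deg2rad(1)
    e=P[...,:2]-o;u=e@[np.cos(th),np.sin(th)];v=e@[-np.sin(th),np.cos(th)];z=P[...,2]
    for lo,hi in((.15,.2),(.08,.12),(.05,.08)):
        k=(u>-.004)&(u<.02)&(abs(v)<.08)&(z>lo)&(z<hi)
        if k.sum()>4:print(n,lo,k.sum(),"u",np.percentile(u[k],[5,50,95]).round(4),"v",v[k].min().round(3),v[k].max().round(3),"z",z[k].max().round(4))
E
```

```text
time: 17.95
tool_pos: [0.5355, -0.2498, 0.3039]
tool_rot: [0.001, 0.701, 0.713, 0.0]
contact_force: [-0.5, 0.6, -0.6]
gripper_width: 0.496
grasp_force: 0.0
top 0.15 105 u [0.0004 0.0052 0.01  ] v -0.021 0.02 z 0.1932
top 0.08 15 u [0.0002 0.0036 0.0079] v 0.041 0.069 z 0.1158
top 0.05 9 u [0.0013 0.0039 0.007 ] v 0.041 0.069 z 0.0793
side 0.15 59 u [0.0012 0.0056 0.0108] v -0.02 0.027 z 0.1899
side 0.08 33 u [0.0005 0.0035 0.0067] v 0.053 0.079 z 0.1169
side 0.05 26 u [0.0001 0.0014 0.0059] v -0.006 0.08 z 0.0784
```

View pics/f1.png

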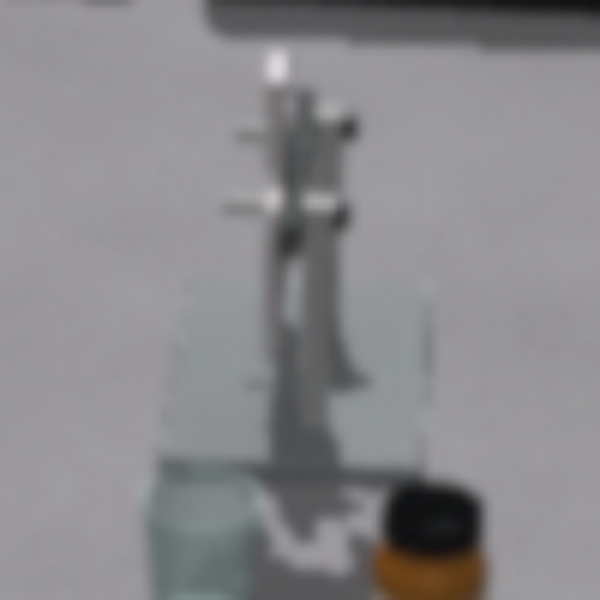

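Both pegs stick out in front of the upright tray, at (240,207) and (248,137), and the tray is flush with the bar and free of the gripper. I'm handing it in.

```bash
python3 -c "
from plant import manip
print(manip.job_done())"
```

```text
the job is handed in; nothing more can be done
None
```

The tray hangs free on both pegs, upright and back against the bar with its slides facing outward. I handed the job in at about 19 s; the hand-in gave no verdict. I kept clear of the jar, beaker and dish, and the highest wrist force I read was about 10 N.

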